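Open the lift-and-slide hatch of a bench parts washer

TASK

Open the parts washer: lift the aluminium hatch by its red handle out of its recess in the sloping top, slide it along its channels to the robot's left until it has pushed the switch's yellow paddle about half-way in, not to the bottom, and leave it lying flat on the deck there, let go. Do not force anything, and leave the grease can, flange and spanner alone.

Things in the scene. Friction and masses are not known exactly. Their poses are not given: they have to be found in the camera images.
- deck: Fixed sloping top of the green washer, 200 x 380 mm, leaning back 30 degrees: it faces the robot and up. Origin on its surface at mid-slope. x points up the slope, y sideways along the channels (to the robot's left, the way the hatch opens), z square out of the deck. From y = -13 mm on it is flat (z = 0): the open hatch lies there.
- recess (a point): Centre of the recess of the shut hatch, level with the deck's surface, at deck x = 0, y = -80 mm. Recess 144 mm (x) by 134 mm (y), 10 mm deep, with a floor ledge round an opening of 120 x 110 mm. The hatch must rise more than 10 mm to clear it.
- channel (a point): Point on the deck's surface mid-way between the two steel channels (deck x = 0, y = +50 mm). They run along y over the deck's whole length: side walls at deck x = +-72 mm, lips from +-60 mm outwards, underside 18 mm and top 24 mm above the deck. The lips reach over the hatch's edges: it cannot come out, and meets them when raised 20 mm.
- rinse_pipe (a point): Free left end of a fixed copper pipe, 18 mm thick, that runs along the deck's y above the shut hatch, 375 mm over the bench, and stands on a post right of the cabinet, 275 mm from this end. It is about 93 mm up-slope of the red handle and 190 mm out: it stops a tool pointing straight down at the handle; one square to the deck (tilted 30 degrees) passes on its robot side.
- paddle (a joint): How far the switch's yellow paddle is pushed in, 0 to 0.024 m (hard stop); half-way is 0.012. Stiff: it takes 7 N to move and stays where it is left. Its black block (70 x 27 x 40 mm) is clamped near the deck's +y end at a place that varies and is not reported: feel for it. The hatch travels 115 to 155 mm from shut before it touches the paddle.
- hatch_plate (a point): Centre of the hatch's plate: loose aluminium, 140 mm (x, up the slope) by 130 mm (y) by 8 mm, 0.35 to 0.7 kg with handle; axes as the deck's. Its z in the deck's frame is -6 mm shut in the recess, +4 mm lying on the deck, +14 mm raised against the lips. It has 2 mm play to each channel wall.
- hatch_grip (a point): Centre of the hatch's red handle bar: 64 mm long up the slope (x), 14 mm wide (y, grasp across this) and 14 mm high, 34 mm out from the plate's centre and 30 mm above the plate's upper face; free space of 23 mm under the bar, on two posts 50 mm apart.
- grease_can: Bystander: paper-labelled can, 70 mm diameter, 110 mm high, origin under its centre.
- flange: Bystander: steel flanged boss, 90 mm diameter, 45 mm high, origin under its centre.
- spanner_grip (a point): Bystander: spanner, 180 mm long, lying on the bench; point on its handle.
There are look-alikes about, which are no part of the job. What is shaped like the part that bears hatch_plate but black or purple is not meant.

How it is judged:
On the way, in this order (a step that is already met when the one before it is completed fails the run):
1. the hatch is lifted out of its recess (z of hatch_plate in the frame of deck above 0.0045 m and y of hatch_plate in the frame of deck below -0.04 m), for 0.1 s.
2. the hatch is slid sideways until it has pushed the switch paddle about half-way in (y of hatch_plate in the frame of deck above 0.04 m and value of joint paddle above 0.006 m), for 0.1 s.
At the end, for the whole second after the job is handed in: The hatch lies flat on the deck (within 3 mm and 3 degrees), clear of the opening, at rest and let go, with the switch paddle pushed about half-way in (6 to 18 mm of its 24 mm) (all of step 2 and value of joint paddle below 0.018 m and z of hatch_plate in the frame of deck between 0.001 and 0.007 m and angle between the z axis of hatch_plate and the z axis of deck, either way round below 0.05 rad and linear speed of hatch below 0.01 m/s); the robot touches nothing.
It fails at once if the hatch is forced against the deck, channels or switch (over 100 N) (contact force between hatch and deck above 100 N).
It fails at once if the grease can is disturbed (moved over 15 mm) (distance of grease_can from where it was at the start of the episode above 0.015 m).
It fails at once if the flange is disturbed (moved over 15 mm) (distance of flange from where it was at the start of the episode above 0.015 m).
It fails at once if the spanner is disturbed (moved over 15 mm) (distance of spanner_grip from where it was at the start of the episode above 0.015 m).
It also fails if it takes over 48 s, if anything falls off the work surface, if the arm or the gripper's body presses on something with over 40 N, if the wrist force passes 120 N, or if a joint passes its speed limit or range.

ROBOT

A 7-joint arm with a two-finger parallel gripper is mounted at the origin on the work surface. World frame = base frame: x ahead of the robot, y to its left, z up, the work surface at z = 0. Lengths are in m, angles in rad, forces in N, time in s.
With the tool pointing down it reaches from about 0.35 to 0.9 m from the base axis. Payload 19.9 kg.
Tool frame: the origin (TCP) lies midway between the tips of the shut fingers; the grasp point (between the pads) lies 19 mm behind it; z points along the fingers, y is the line along which they close (so a half turn about z gives the same grasp; the last joint's range is limited). The gripper opens to 94 mm and grips with 3 to 60 N. Pads are 16 mm wide; open, the fingers measure 119 mm over their backs; the gripper's body (75 mm by 177 mm) begins 78 mm behind the grasp point.
Start: joints at [-1.361, 0.417, -0.01, 1.614, 0.005, 1.111, -0.053], TCP at [0.155, 0.605, 0.205] pointing down, gripper open.
Joint ranges: [-2.81, 2.81], [-0.39, 2.02], [-1.27, 1.25], [0.06, 2.57], [-1.19, 4.33], [0.19, 2], [-2.82, 2.82]. Speed limits (rad/s): [1.89, 1.89, 2.39, 2.39, 3.01, 3.01, 3.01].

INTERFACE

Orientations are given as a 3x3 rotation matrix whose columns are the frame's x, y, z axes.
In Python, from rig import robot gives the robot as it stands. Calls block until the motion is done:
- robot.move_ptp(position, orientation): joint-space move of the TCP to a pose.
- robot.move_linear(position, velocity=0.15, frame=None, threshold=None): straight line of the TCP; frame=None keeps the orientation; velocity is the mean speed in m/s. With threshold (N) it stops when the force on the tool has changed by that much, and returns True; else False.
- robot.goto_joints(angles): joint-space move.
- robot.gripper_to(opening): finger opening in m; the grip force is fixed at half the most; returns when the fingers have stopped.
- robot.pause(seconds).
- robot.ik(position, orientation): joint angles nearest the present ones, or None.
- robot.get_state(): the state.
- robot.grab_frame(name): name is "side" or "top" or "wrist"; returns the picture (400x640x3 uint8, red, green, blue); there is no depth.
- robot.camera_info(name): a dict with "fx", "fy", "cx", "cy" (pixels), "rvec" (rotation vector, rad) and "tvec" (3), from world to camera coordinates, as OpenCV has them. Camera axes: x right, y down, z forward; pixel columns grow to the right and rows downward; lengths in m; the calibration is good to about 2 mm. A picture is of the moment at which its call begins: read the wrist's pose just before it. camera_info takes no time and is no camera call; for the wrist camera it gives the pose at the moment of the call.
A pose or a line that the arm cannot do raises robot.PlanningError and nothing moves.
- robot.sign_off(): hands the job in; it is judged then, once.
The state is a dict: "time": time; "qpos": joint angles; "joint_vel": joint speeds; "effort": joint torques, N m; "ee_pos": TCP position; "tool_rot": TCP orientation; "force": force on the tool from outside, world axes, zero at the start; "moment": the same for the moment, N m; "opening": finger opening in m; "grasp_force": force on a finger pad.
Only numpy, scipy, OpenCV 4.12 (cv2) and the standard library are available. Lean on these libraries where they do the work, as an engineer would, in place of code of your own. Each camera call takes 0.05 s, during which the arm holds its last target. There are 200 camera calls.

## Working session

There is one attempt and no reset: what is moved stays moved. The work goes in short steps, each a Python script; the robot and the scene stay as the last script left them, time stands still between calls to the robot, and variables do not carry over. Pictures are saved under pics/ and viewed, at most 10 in all, crops included, and the job is handed in when it is done.

```bash
mkdir -p pics; ls; python3 - <<'E'
from rig import robot
import cv2,numpy as np
for n in("side","top"):
    f=robot.grab_frame(n); cv2.imwrite(f"pics/{n}0.png",f[:,:,::-1])
    c=robot.camera_info(n); R=cv2.Rodrigues(np.array(c["rvec"]))[0]; print(n,c["fx"],c["cx"],c["cy"],-R.T@c["tvec"],R[2])
s=robot.get_state(); print(s["time"],s["force"],s["opening"])
E
```

```text
pics
side 372.76106209065756 319.5792783676276 194.3059021424134 [0.4955009  0.76682135 0.88631884] [ 0.02740174 -0.76978164 -0.63771888]
top 398.14968232599875 317.4717060587267 204.570319923603 [ 0.38733224 -0.02343084  1.27968864] [ 0.13522012  0.01658924 -0.9906767 ]
0.1 [-0.76589729  0.10220304 -0.10588188] 0.09385213942747092
```

View pics/side0.png

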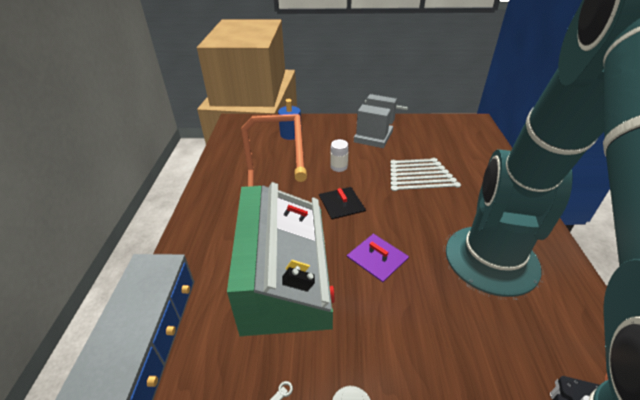

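View pics/top0.png

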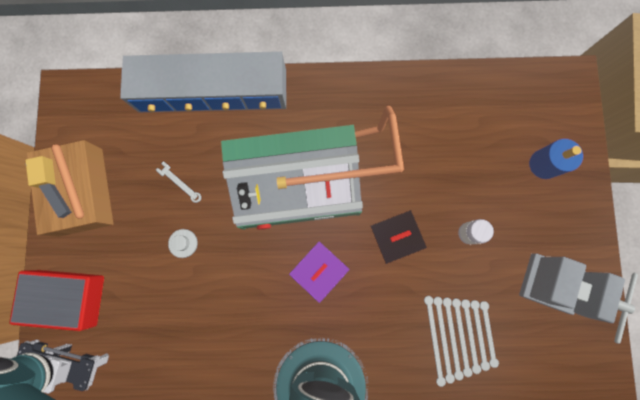

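Both views show the aluminium hatch (top image: red handle about (328,188), pipe end (282,183), paddle (257,193); side image: handle (297,212), pipe end (300,174), paddle (299,266)). The black and purple plates are decoys. Now I'll triangulate.

```bash
cat > h.py <<'E'
from rig import robot
import cv2,numpy as np
def cam(n):
    c=robot.camera_info(n); R=cv2.Rodrigues(np.array(c["rvec"],float))[0]
    K=np.array([[c["fx"],0,c["cx"]],[0,c["fy"],c["cy"]],[0,0,1]]); return K,R,np.array(c["tvec"],float).ravel()
def ray(C,p):
    K,R,t=C; d=R.T@np.linalg.inv(K)@[p[0],p[1],1.]; return -R.T@t,d/np.linalg.norm(d)
def plane(C,p,q,n=(0,0,1)):
    o,d=ray(C,p); n=np.array(n); return o+d*(n@(np.array(q)-o))/(n@d)
def tri(C1,p1,C2,p2):
    P=[C[0]@np.c_[C[1],C[2]] for C in(C1,C2)]
    X=cv2.triangulatePoints(P[0],P[1],np.array(p1,float),np.array(p2,float)); X=X[:3,0]/X[3,0]
    o1,d1=ray(C1,p1);o2,d2=ray(C2,p2);m=np.cross(d1,d2); return X,abs((o2-o1)@m)/np.linalg.norm(m)
def mask(f,kind,roi):
    h=cv2.cvtColor(f,cv2.COLOR_RGB2HSV); H,S,V=[h[:,:,i].astype(int) for i in range(3)]
    m={"red":((H<6)|(H>174))&(S>150)&(V>80),"yellow":(H>20)&(H<34)&(S>120)&(V>80)}[kind]
    o=np.zeros(m.shape,np.uint8); x0,y0,x1,y1=roi; o[y0:y1,x0:x1]=m[y0:y1,x0:x1]; return o
def blob(m):
    n,l,s,c=cv2.connectedComponentsWithStats(m); i=1+np.argmax(s[1:,4])
    ys,xs=np.where(l==i); P=np.c_[xs,ys].astype(float); r=cv2.minAreaRect(P.astype(np.float32))
    return c[i],s[i],r
def frame(yaw):
    a=np.radians(30); Rz=cv2.Rodrigues(np.array([0,0,yaw]))[0]
    return Rz@np.array([[np.cos(a),0,-np.sin(a)],[0,1,0],[np.sin(a),0,np.cos(a)]])
E
python3 - <<'E'
from h import *
S=cam("side");T=cam("top");fs=cv2.imread("pics/side0.png")[:,:,::-1].copy();ft=cv2.imread("pics/top0.png")[:,:,::-1].copy()
a=blob(mask(fs,"red",(275,195,320,230)));b=blob(mask(ft,"red",(310,170,350,210)))
print(a,b); print("handle",tri(S,a[0],T,b[0]))
a=blob(mask(fs,"yellow",(280,255,318,275)));b=blob(mask(ft,"yellow",(245,175,268,210)))
print("paddle",a[:2],b[:2],tri(S,a[0],T,b[0]))
print("pipe end",tri(S,(300,174),T,(280,183.5)))
p=[plane(T,q,(0,0,.375)) for q in((282,183.5),(396,170))]; d=p[0]-p[1]; print(p,np.degrees(np.arctan2(-d[0],d[1])))
cv2.imwrite("pics/crop.png",np.hstack([cv2.resize(fs[160:330,220:345,::-1],None,fx=3,fy=3)[:400],cv2.resize(ft[120:235,215:370,::-1],None,fx=2.7,fy=2.7)[:310].copy().repeat(1,0) if 0 else cv2.copyMakeBorder(cv2.resize(ft[120:235,215:370,::-1],None,fx=2.7,fy=2.7),0,400-310,0,0,cv2.BORDER_CONSTANT)]))
E
```

```text
(array([297.05376344, 210.20430108]), array([288, 205,  19,  11,  93], dtype=int32), ((296.85296630859375, 210.4117889404297), (19.642044067382812, 5.179580211639404), 19.653823852539062)) (array([327.68421053, 188.57894737]), array([326, 181,   4,  16,  38], dtype=int32), ((327.6707458496094, 188.53659057617188), (15.129120826721191, 2.3190624713897705), 83.6598129272461))
handle (array([ 0.58767603, -0.03465929,  0.16133707]), np.float64(0.004785558271590651))
paddle (array([297.33076923, 265.19230769]), array([286, 260,  23,  12, 130], dtype=int32)) (array([257.52380952, 193.80952381]), array([256, 185,   4,  18,  42], dtype=int32)) (array([0.57488494, 0.16625996, 0.15903109]), np.float64(0.0005426441647382662))
pipe end (array([0.5629364 , 0.07756641, 0.37532455]), np.float64(0.002762151675919476))
[array([0.56159114, 0.07299496, 0.375     ]), array([ 0.58800281, -0.1911898 ,  0.375     ])] 5.709130778822735
```

View pics/crop.png

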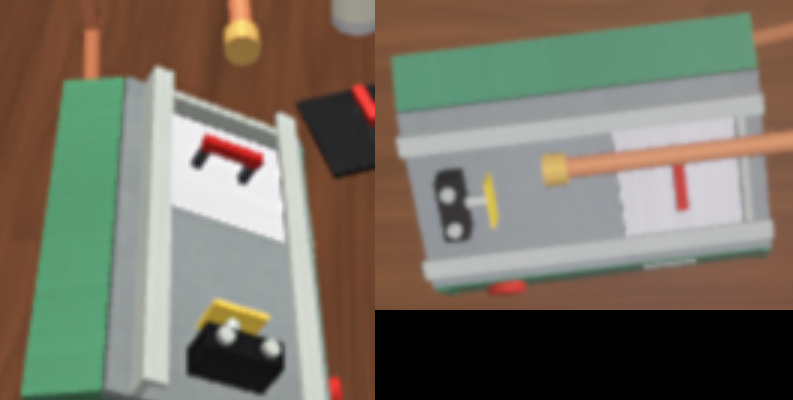

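The top view shows the handle's upper half hidden by the pipe, so I take x and y from the side view at the known height. The pipe fits its given height (0.375), and yaw is about 5.7°. Next I check reach, approach and take a wrist look.

```bash
python3 - <<'E'
from h import *
S=cam("side");T=cam("top")
g=plane(S,(297,210.2),(0,0,.164)); g2=tri(S,(297,210.2),T,(327.2,184.5)); print("grip",g,g2)
F=frame(np.radians(5.7)); X,Y,N=F.T
pe=F.T@(np.array([.5615,.075,.375])-g); print("pipe end rel (want 93,?,190)",pe)
print(robot.get_state()["tool_rot"])
for s in(1,-1):
    R=np.c_[np.cross(s*Y,-N),s*Y,-N]
    for o in(.22*N-.06*X+.15*Y,.13*N,-.019*N,-.019*N+.15*Y):
        q=robot.ik(g+o,R); print(s,None if q is None else np.round(q,2))
np.save("g.npy",g)
s=1
R=np.c_[np.cross(s*Y,-N),s*Y,-N]
if robot.ik(g+.13*N,R) is None or abs(robot.ik(g+.13*N,R)[6])>2.3: R=np.c_[-R[:,0],-R[:,1],R[:,2]]
np.save("R.npy",R)
p=robot.get_state()["ee_pos"]; robot.move_linear(np.array(p)+[0,0,.15],.3)
robot.move_ptp(g+.22*N-.06*X+.15*Y,R); robot.move_linear(g+.13*N-.01*X,.2)
c=cam("wrist"); f=robot.grab_frame("wrist"); cv2.imwrite("pics/w0.png",f[:,:,::-1])
np.savez("w0.npz",K=c[0],R=c[1],t=c[2]); s=robot.get_state(); print(s["time"],s["ee_pos"],s["force"])
E
```

```text
grip [ 0.59004785 -0.03233723  0.164     ] (array([ 0.59359887, -0.03323687,  0.16401616]), np.float64(0.006622695391306819))
pipe end rel (want 93,?,190) [0.09013152 0.10964188 0.19160435]
[[-9.68724120e-01  2.48140190e-01 -1.57876423e-04]
 [ 2.48140217e-01  9.68723550e-01 -1.05686840e-03]
 [-1.09312918e-04 -1.06298940e-03 -9.99999429e-01]]
1 [-0.43 -0.38 -0.01  2.26  0.23  0.78  1.1 ]
1 [-1.15 -0.34  1.03  2.19  0.47  0.64  1.29]
1 [-0.38  0.24  0.47  2.17 -0.69  0.29  2.34]
1 [-0.64  0.23  0.36  2.18  0.09  0.24  1.29]
-1 [-0.19 -0.38 -0.19  2.25  0.1   0.76 -1.9 ]
-1 [-0.55 -0.15  0.56  2.18  0.02  0.57 -1.45]
-1 [-0.19  0.23  0.26  2.17 -0.51  0.27 -0.96]
-1 [-0.77  0.24  0.52  2.18 -0.08  0.23 -1.69]
3.8917 [ 0.51660425 -0.03899326  0.27177646] [-0.16148616 -0.44201181 -0.28973931]
```

View pics/w0.png

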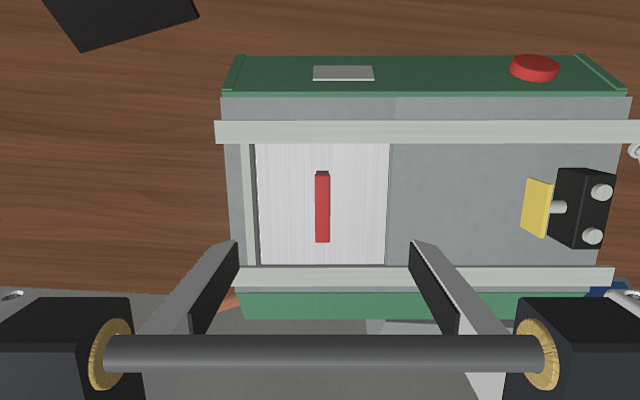

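The wrist view is clear: bar top at about (322,207), shut plate spans columns 256–388, yellow paddle at (537,207), black block right of it. I'll refine the bar position from this.

```bash
python3 - <<'E'
from h import *
w=np.load("w0.npz");C=(w["K"],w["R"],w["t"]);f=cv2.imread("pics/w0.png")[:,:,::-1].copy();g=np.load("g.npy")
F=frame(np.radians(5.7));X,Y,N=F.T
h=cv2.cvtColor(f,cv2.COLOR_RGB2HSV);m=mask(f,"red",(290,150,350,260));V=h[:,:,2]; print(np.unique(V[m>0]//10*10,return_counts=True))
m2=(m&(V>140)).astype(np.uint8); c,s,r=blob(m2); print(c,s,r)
def loc(p,z): return F.T@(plane(C,p,g+z*N,N)-g)
B=cv2.boxPoints(r); print(np.round(1000*np.array([loc(p,.007) for p in B]),1),"centre",1000*loc(r[0],.007))
# plate right edge lies at bar y+65, 34mm below the bar
print("plate edges",[np.round(1000*loc(p,-.030),1) for p in((256,207),(388,207))])
# channel lip inner edges (lip tops 24 over deck; bar centre 28 mm over deck): yaw, x
for p in((230,144),(600,144),(245,267),(600,268)): print(p,np.round(1000*loc(p,-.004),1))
print("paddle face",[np.round(1000*loc(p,z),1) for p,z in(((524,180),.0),((521,232),0),((546,238),-.0))])
E
```

```text
(array([130, 150, 160, 170, 180, 190, 200], dtype=uint8), array([  1,   2,  54,  65, 322,  59,  17]))
[321.21696252 218.33727811] [315 176  14  66 507] ((321.5, 208.5), (65.0, 13.0), 90.0)
[[-32.3  -6.4   7. ]
 [-32.3   5.    7. ]
 [ 28.4   5.2   7. ]
 [ 28.4  -6.8   7. ]] centre [-2.7468202  -0.73371316  7.        ]
plate edges [array([  6.1, -66.8, -30. ]), array([  6.2,  66.1, -30. ])]
(230, 144) [-59.1 -81.7  -4. ]
(600, 144) [-59.  246.4  -4. ]
(245, 267) [ 59.7 -75.5  -4. ]
(600, 268) [ 61.  271.7  -4. ]
paddle face [array([-27.3, 181.6,   0. ]), array([ 22.2, 186.3,   0. ]), array([ 28.2, 210.8,   0. ])]
```

Scale, yaw and lips agree with the given sizes. Grasp and lift by 15 mm (mid-gap under the lips).

```bash
python3 - <<'E'
from h import *
g=np.load("g.npy");R=np.load("R.npy");F=frame(np.radians(5.7));X,Y,N=F.T
g=g-.0015*X-.0006*Y; np.save("g.npy",g)
def st(t):
    s=robot.get_state(); print(t,round(s["time"],2),"rel mm",np.round(1000*F.T@(np.array(s["ee_pos"])-g),1),"F",np.round(F.T@s["force"],1),"open",round(s["opening"],4),round(s["grasp_force"],1)); return s
robot.move_linear(g+.04*N,.15); print(robot.move_linear(g-.019*N,.06,threshold=8)); st("down")
robot.gripper_to(.0); s=st("grip")
if .010<s["opening"]<.018:
    print(robot.move_linear(g-.004*N,.02,threshold=20)); st("lift")
f=robot.grab_frame("wrist");cv2.imwrite("pics/w1.png",f[:,:,::-1])
E
```

```text
False
down 5.78 rel mm [  0.2  -0.  -18.7] F [-0.2  0.4  0.5] open 0.0938 0.0
grip 6.97 rel mm [ -0.   0. -19.] F [-0.2  1.  -0. ] open 0.0137 30.0
False
lift 7.88 rel mm [-0.1  0.1 -4.1] F [-2.6 -0.6 -5.2] open 0.0139 30.0
```

View pics/w1.png

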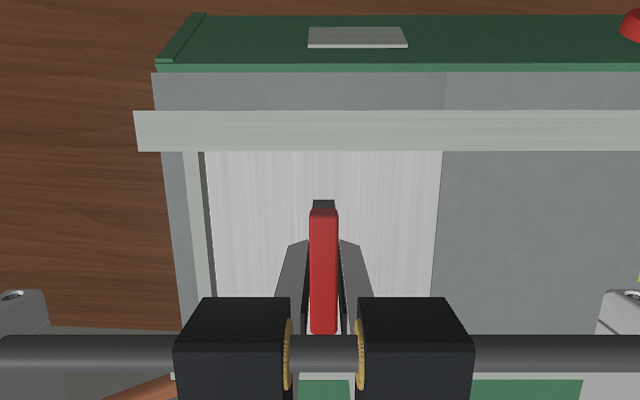

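Lifted cleanly: the bar is held at (323,270) and the force is pure gravity (~0.6 kg). Now slide, feel for the deck, then feel for the paddle.

```bash
python3 - <<'E'
from h import *
g=np.load("g.npy");R=np.load("R.npy");F=frame(np.radians(5.7));X,Y,N=F.T
def st(t):
    s=robot.get_state(); print(t,round(s["time"],2),"rel mm",np.round(1000*F.T@(np.array(s["ee_pos"])-g),1),"F",np.round(F.T@s["force"],1)); return s
def go(y,z,v,th): return robot.move_linear(g+y*Y+z*N,v,threshold=th)
b=go(.095,-.004,.05,12); s=st(f"slide {b}")
if not b:
    b=go(.095,-.013,.01,2.5); s=st(f"deck {b}"); z=(F.T@(np.array(s["ee_pos"])-g))[2]+.001
    go(.095,z,.01,None); st("up1")
    b=go(.165,z,.012,4); s=st(f"paddle {b}")
    f=robot.grab_frame("wrist");cv2.imwrite("pics/w2.png",f[:,:,::-1])
E
```

```text
slide False 9.97 rel mm [ 0.  94.7 -4. ] F [-2.9  0.9 -4.6]
deck True 10.54 rel mm [-0. 95. -9.] F [0.4 0.3 4.2]
up1 10.89 rel mm [-0.3 95.  -8.1] F [-2.6  0.8 -4.7]
paddle True 14.12 rel mm [ -0.6 134.7  -8.2] F [ 2.2  0.9 -2.8]
```

View pics/w2.png

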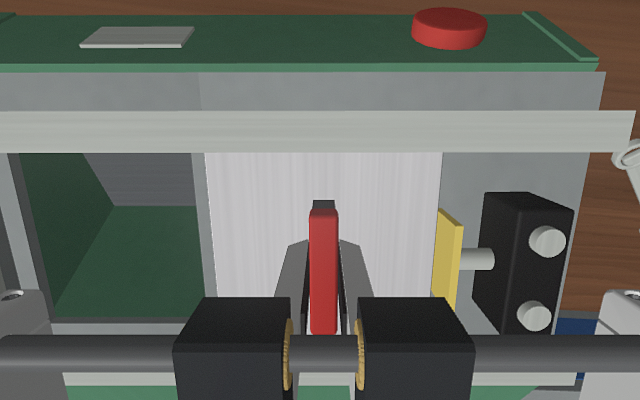

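The stop was sideways (Fx +4.8 N, Fy unchanged): the hatch grazed the down-slope channel wall; the picture shows the paddle (column 440) just at the plate edge. I shift up-slope and go on in small steps, watching Fy.

```bash
python3 - <<'E'
from h import *
g=np.load("g.npy");F=frame(np.radians(5.7));X,Y,N=F.T
def st(t):
    s=robot.get_state(); r=F.T@(np.array(s["ee_pos"])-g); f=F.T@s["force"]; print(t,round(s["time"],2),"rel mm",np.round(1000*r,1),"F",np.round(f,1)); return r,f
x=0.0
r,f=st("now"); y=r[1]; robot.move_linear(g+.0008*X+y*Y-.008*N,.01); r,f=st("shift"); x=.0008; f0=f
y0=None
while y<.160:
    y+=.002; x+=.002*.008
    robot.move_linear(g+x*X+y*Y-.008*N,.015,threshold=20); r,f=st("")
    if f[0]-f0[0]>3: x+=.0004
    if f[0]-f0[0]<-3: x-=.0004
    if f[1]-f0[1]<-5: y0=y; break
print("contact",y0,x)
E
```

```text
now 14.17 rel mm [ -0.6 134.8  -8.2] F [ 2.5  0.5 -2.2]
shift 14.55 rel mm [  0.3 134.7  -8.1] F [-3.2 -0.1 -5.1]
 14.83 rel mm [  0.5 136.   -8.1] F [-3.5 -4.2 -2.3]
 15.12 rel mm [  0.4 137.8  -8.1] F [-3.8 -5.9 -1.8]
contact 0.1387813011420105 0.000832
```

Contact with the paddle at y ≈ 135.5 mm (Fy −6.5 N, its stated stiffness). Push 12 mm more, set down, look.

```bash
python3 - <<'E'
from h import *
g=np.load("g.npy");F=frame(np.radians(5.7));X,Y,N=F.T
def st(t):
    s=robot.get_state(); r=F.T@(np.array(s["ee_pos"])-g); f=F.T@s["force"]; print(t,round(s["time"],2),"rel mm",np.round(1000*r,1),"F",np.round(f,1),round(s["opening"],4)); return r,f
for y in(.142,.145,.148):
    b=robot.move_linear(g+.0009*X+y*Y-.008*N,.015,threshold=15); st(b)
    if b: break
r,f=st("pushed")
b=robot.move_linear(g+.0009*X+r[1]*Y-.011*N,.01,threshold=3); st(f"down {b}")
f=robot.grab_frame("wrist");cv2.imwrite("pics/w3.png",f[:,:,::-1])
E
```

```text
False 15.48 rel mm [  0.4 141.   -8.1] F [-4.4 -6.1 -1.4] 0.0139
False 15.83 rel mm [  0.4 144.   -8.1] F [-4.4 -6.1 -1.8] 0.0135
False 16.18 rel mm [  0.4 147.   -8.1] F [-4.1 -6.7 -1.7] 0.0139
pushed 16.18 rel mm [  0.4 147.   -8.1] F [-4.1 -6.7 -1.7] 0.0139
down True 16.4 rel mm [ 1.000e-01  1.469e+02 -8.900e+00] F [0.4 0.6 0.2] 0.0136
```

View pics/w3.png

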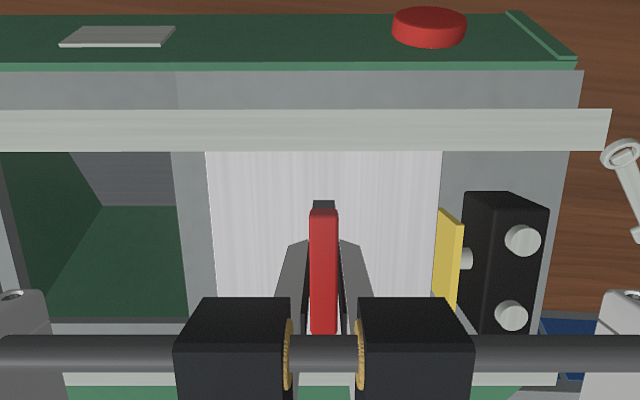

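The paddle–block gap is about halved (block face moved from column 484 to 463 ≈ 11 mm, paddle staying at the plate edge). Release and retreat.

```bash
python3 - <<'E'
from h import *
g=np.load("g.npy");F=frame(np.radians(5.7));X,Y,N=F.T
robot.gripper_to(.05); s=robot.get_state(); print(s["time"],s["opening"],s["force"]); p=np.array(s["ee_pos"])
robot.move_linear(p+.03*N,.06); robot.move_linear(p+.14*N-.01*X,.15); robot.pause(.3)
c=cam("wrist"); f=robot.grab_frame("wrist");cv2.imwrite("pics/w4.png",f[:,:,::-1])
np.savez("w4.npz",K=c[0],R=c[1],t=c[2]); s=robot.get_state(); print(s["time"],s["force"])
E
```

```text
17.1833 0.04979984349117833 [-0.23540457  0.03670117 -0.20574346]
19.55 [-0.60732206  0.35379717 -0.5332135 ]
```

View pics/w4.png

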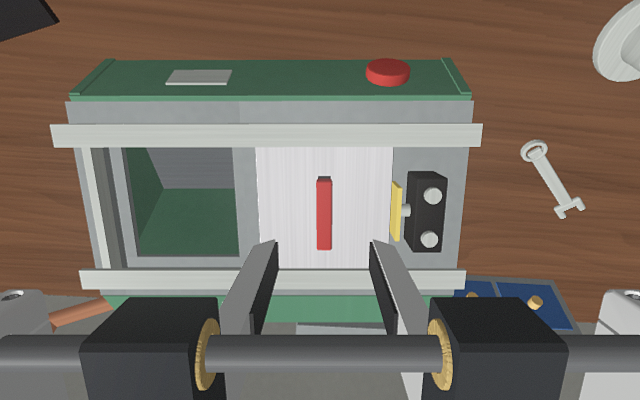

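The hatch lies flat at columns 256–393, clear of the opening, with the paddle (397,210) against its edge and a partial gap left to the block. The gripper is free of everything.

```bash
python3 -c "
from rig import robot
print(robot.sign_off())"
```

```text
the job is handed in; nothing more can be done
None
```

The job is handed in at about 20 s of the 48 s allowed: the hatch is lying flat on the deck and let go, with the paddle pushed in about 11–12 mm by my estimate from the arm's travel and the wrist picture; the judge's verdict was not shown.

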